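# Fit the snap ring on an orbital shaker's drive spindle

## Robot

A 6-joint arm with a two-finger parallel gripper is mounted at the origin on the work surface. World frame = base frame: x ahead of the robot, y to its left, z up, the work surface at z = 0. Lengths are in m, angles in degrees, forces in N, time in s.
With the tool pointing down it reaches from about 0.4 to 0.825 m from the base axis. Payload 7 kg.
Tool frame: the origin (TCP) lies midway between the tips of the shut fingers; the grasp point (between the pads) lies 19 mm behind it (hold_point_z is the distance from the TCP to the grasp point, in m); z points along the fingers, y is the line along which they close (so a half turn about z gives the same grasp; the last joint's range is limited). The gripper opens to 88 mm and grips with 3 to 60 N. Pads are 19 mm wide; open, the fingers measure 130 mm over their backs; the gripper's body (78 mm by 193 mm) begins 47 mm behind the grasp point.
Start: joints at [16.507, 20.546, 0.682, 0, -70.136, -16.507], TCP at [0.675, -0, 0.227] pointing down, gripper open.
Joint ranges: [-176.03, 176.03], [-82.01, 121.73], [-58.28, 71.71], [-173.87, 95.51], [-174.79, -0.11], [-173.66, 173.66]. Speed limits (degrees/s): [136.94, 136.94, 172.46, 180, 180, 180].

## Interface

Orientations are given as [roll, pitch, yaw] about the fixed x, y, z axes, in that order (R = Rz(yaw) Ry(pitch) Rx(roll)).
In Python, from plant import get_state, capture, close_job, hold_point_z gives the robot as it stands.
- The arm moves only by the shell command python3 -m inch 'ROWS' [FORCE]. ROWS is text: rows parted by semicolons, each of 5 numbers parted by spaces: the shift along the tool's x, y, z normalised to -1 to 1, where 1 is 0.15 m, then the turn about the tool's z normalised to -1 to 1, where 1 is 360 degrees, then the opening, from 0 (shut) to 1 (fully open). In form: tx ty tz spin grip; .... A call has exactly 8 rows; each row shifts and turns the commanded pose from where the row before left it, along the tool's axes as they then stand; what a row does not reach is not made up. A row lasts 1/8 s, in which the tool goes at most 62.5 mm and 10.7 degrees, less where a joint would pass 70% of its speed; a pose out of reach is approached as far as the arm can. A call with a number of a shift or a turn outside -1 to 1 is refused whole. A call with a gripper value outside its range is refused whole. The fingers move at their own pace and stop on an object; FORCE is the grip in N (left out, the last holds). Time passes only in rows, so rows that do not move let the fingers close, or fill a call up. It gives the time, the measured TCP pose, the force, the opening and the grip force at its end, in the units of the state.
- get_state(): the state, without advancing time (a new reading comes with each control period).
- capture(name): name is "scene" or "side" or "wrist"; returns a dict with "color" (420x560x3 uint8, blue, green, red), "mtx" (3x3 intrinsics, pixels), "dist_coeffs" ([k1, k2, p1, p2, k3] as OpenCV has them; the pictures are not rectified), "R" (3x3) and "t" (3): a world point X has camera coordinates R X + t. Camera axes: x right, y down, z forward; pixel columns grow to the right and rows downward; lengths in m; the calibration is good to about 2 mm. A picture is of the moment at which its call begins. There is no depth.
- close_job(): hands the job in; it is judged then, once.
The state is a dict: "time_s": time; "joints": joint angles; "qd": joint speeds; "joint_torque": joint torques, N m; "tcp_pos": TCP position; "eef_rot": TCP orientation; "contact_force": force on the tool from outside, world axes, zero at the start; "moment": the same for the moment, N m; "gripper_width": finger opening in m; "gripper_force": force on a finger pad.
Only numpy, scipy, OpenCV 4.12 (cv2) and the standard library are available. Lean on these libraries where they do the work, as an engineer would, in place of code of your own. Each camera call takes 0.05 s, during which the arm holds its last target. There are 200 camera calls.

## Task

The shaker on the bench is being reassembled: with the fingers, push the ball bearing on its drive spindle fully down until it sits flush on the shoulder with no gap. Then pick up the circlip pliers by their handles (the snap ring is already hooked on the tips), squeeze them to spread the ring wide, bring it level over the spindle and slide it down to the groove just above the bearing. Finish while holding it there, the pliers still squeezed and the ring still spread around the spindle at the groove; do not force the ring or pliers against the shaker, and leave the other things on the bench alone.

Things in the scene. Friction and masses are not known exactly. Their poses are not given: they have to be found in the camera images.
- shaker: fixed: orbital shaker with its platform off, white housing 280 (x) x 260 (y) mm, aluminium deck 88 mm above the bench; origin at the centre of its underside, z up along the upright drive spindle. Four idler posts with black caps stand 26 mm above the deck, 125 to 142 mm from it; a dark crank disc 92 mm across with a brass counterweight lies round the spindle's foot
- groove (a point): point on the spindle's axis at mid-height of the ring groove (2.5 mm high, 32 mm across), 125.25 mm above the bench. Above it the shaft is 35 mm across up to its top at 143 mm, the last 8.5 mm tapering to 28 mm as a lead-in
- shoulder (a point): centre of the top of the spindle's shoulder (44 mm across), 110 mm above the bench: where the bearing must sit; above it the shaft is 35 mm across
- bearing (a joint): gap in m between the shoulder and the steel ball bearing that slides on the spindle (62 mm outside, 35 mm bore, 14 mm high, orange seal): 0 = seated flush, its top then at 124 mm, the groove's lower edge. It starts 7 to 11 mm up, covering the groove; it moves at about 6 N, stays where it is left and stops dead on the shoulder
- bearing_top (a point): centre of the bearing's top face, on the spindle's axis; the face is a ring from 17.8 to 31 mm radius, so fingers 36 to 50 mm apart straddle the shaft and press on both sides
- pliers: loose, about 190 g: circlip pliers lying level on the cassette's bars, mid-plane 46 mm above the bench. Origin at the pivot in the mid-plane, x towards the tips, z up. Blue handle sleeves 14 mm high, 33 to 129 mm behind the pivot; squeezing the handles spreads the tips. The steel tips are bent down 90 degrees 60 mm ahead of the pivot and carry the dark snap ring level ahead of them
- grip_point (a point): point midway between the handles in the mid-plane, 60 mm behind the pivot: grip across the handles here (fingers closing along the pliers' y axis; free space round the fingers). Over their outsides the handles measure 59 mm at rest; squeezed to the limiter their outer faces are parallel, 44 mm apart. As they turn in, the pliers creep 2 to 3 mm forward (towards the tips) between the fingers
- ring_center (a point): centre of the spread snap ring in its mid-plane: 81.3 mm ahead of the pivot (141.3 mm ahead of grip_point), 24 mm below the pliers' mid-plane; axes as the pliers'. The ring is 2 mm thick, 4 mm wide and stays hooked on the tips; at rest it is too narrow for the spindle, spread its inside is 40.5 mm across
- lever_left (a joint): turn of the left lever in rad: 0 = at rest, ring closed; 0.125 = at the limiter, ring fully spread (a hard grip can show a little more). A spring resists: about 9 N on each handle at the grip point holds it fully spread, so a grip of 20 to 60 N does
- lever_right (a joint): the same for the right lever; the two always turn together
- cassette: fixed: stainless instrument tray 300 (x) x 130 (y) mm, rim 12 mm, two green bars whose tops are 39 mm above the bench carry the pliers: one under the pivot with small posts either side (to 51 mm high), one under the handles 112 mm behind it; origin at the centre of its underside, pivot 30 mm ahead of it
- media_bottle: bystander: closed bottle of red medium with an orange cap, 68 mm across, 150 mm tall; origin at the centre of its underside; leave it alone
- vent_filter: bystander: white vent filter standing on its foot, 50 mm across, 74 mm tall; origin at the centre of its underside; leave it alone
- flask: bystander: clear culture flask lying flat, 110 x 85 x 35 mm, red cap at its -x end; origin at the centre of its underside; leave it alone
- screwdriver: bystander: screwdriver lying on the bench, 190 mm long; leave it alone
- spare_bearing: bystander: a second ball bearing of the same kind lying on the bench (62 mm across, 14 mm high); leave it alone
- dish: bystander: closed culture dish, 90 mm across, 12 mm high; origin at the centre of its underside; leave it alone
- hammer: bystander: hammer lying at the side of the bench, 200 mm long; leave it alone
Things that resemble listed ones, but are neither listed nor needed, are in the scene too. What is shaped like the pliers but orange is not meant.

How it is judged:
By the outcome, as a careful person would: the job done as asked, in the order asked, and still so for the second after the job is handed in, while the arm keeps its last pose, push and grip.
It also fails if it takes over 48 s, if anything falls off the work surface, if the arm or the gripper's body presses on something with over 40 N, if the wrist force passes 120 N, or if a joint passes its speed limit or range.

## Working session

There is one attempt and no reset: what is moved stays moved. The work goes in short steps, Python scripts to look and compute and a shell command to move; the robot and the scene stay as the last step left them, time stands still between calls to the robot, and variables do not carry over. Pictures are saved under pics/ and viewed, at most 11 in all, crops included, and the job is handed in when it is done.

```bash
ls; mkdir -p pics
python3 - <<'E'
from plant import *
import cv2,numpy as np
s=get_state();print(s['tcp_pos'],s['eef_rot'],s['gripper_width'],hold_point_z() if callable(hold_point_z) else hold_point_z)
for n in ['scene','side','wrist']:
    c=capture(n);cv2.imwrite(f'pics/{n}0.png',c['color']);print(n,c['mtx'].tolist(),c['dist_coeffs'],np.round(-c['R'].T@c['t'],3),np.round(c['R'],2).tolist())
E
```

```text
pics
[ 6.74508351e-01 -2.53584895e-05  2.25621236e-01] [ 1.79904382e+02 -5.98140673e-03 -9.00065262e+01] 0.08742723506071014 0.0188
scene [[523.1448381396746, 0.0, 285.64545790632496], [0.0, 523.1448381396746, 218.6533639592764], [0.0, 0.0, 1.0]] [-0.15097883  0.          0.          0.          0.        ] [1.447 0.91  0.959] [[-0.69, 0.72, 0.02], [0.4, 0.4, -0.82], [-0.6, -0.56, -0.57]]
side [[478.0128035076389, 0.0, 285.0191134284661], [0.0, 478.0128035076389, 203.06666224794253], [0.0, 0.0, 1.0]] [0.04521555 0.         0.         0.         0.        ] [ 0.168 -1.203  1.264] [[0.96, -0.27, 0.02], [-0.17, -0.65, -0.74], [0.21, 0.71, -0.67]]
wrist [[316.6599308043506, 0.0, 279.35816128764685], [0.0, 316.6599308043506, 207.6821365538432], [0.0, 0.0, 1.0]] [-0.05560337  0.          0.          0.          0.        ] [ 0.676 -0.075  0.384] [[-1.0, 0.0, 0.0], [0.0, 0.96, 0.28], [-0.0, 0.28, -0.96]]
```

View pics/scene0.png

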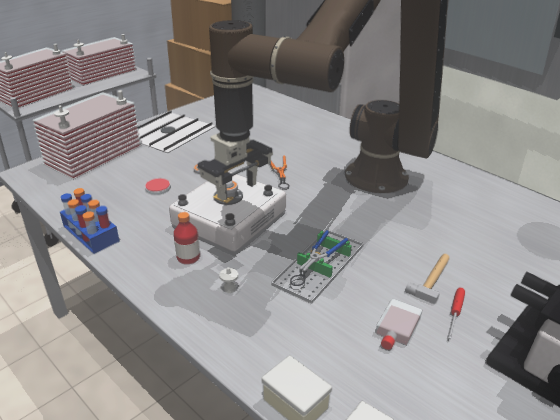

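View pics/side0.png

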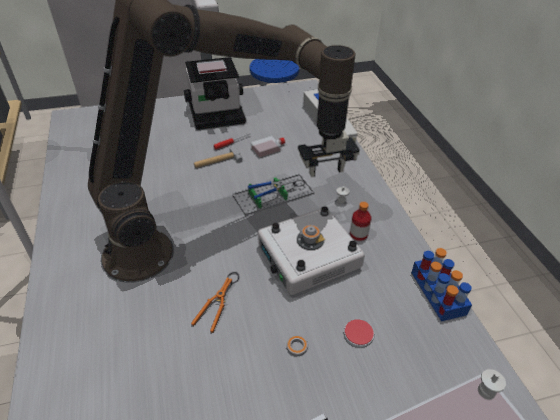

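Scene: the shaker's spindle is at about (228,192), the blue pliers at (325,250) and their ring at (298,281). Side: the spindle is at about (311,233), the blue pliers at (268,189) and the ring at about (300,184).
Lookalikes: orange pliers at side (218,300) and the spare bearing at side (297,345). I choose the blue pliers on the cassette and the bearing on the shaker, and check both in one crop.

Run:
```python
import cv2,numpy as np
s=cv2.imread('pics/side0.png');c=cv2.imread('pics/scene0.png');w=cv2.imread('pics/wrist0.png')
f=lambda im,x,y,ww,h,k:cv2.resize(im[y:y+h,x:x+ww],None,fx=k,fy=k,interpolation=cv2.INTER_CUBIC)
A=np.hstack([f(s,230,170,100,75,4),f(c,265,225,100,75,4)])
B=np.hstack([f(s,260,205,100,75,4),f(c,180,160,100,75,4)])
cv2.imwrite('pics/crop1.png',np.vstack([A,B]))
```

```text
(no output)
```

View pics/crop1.png

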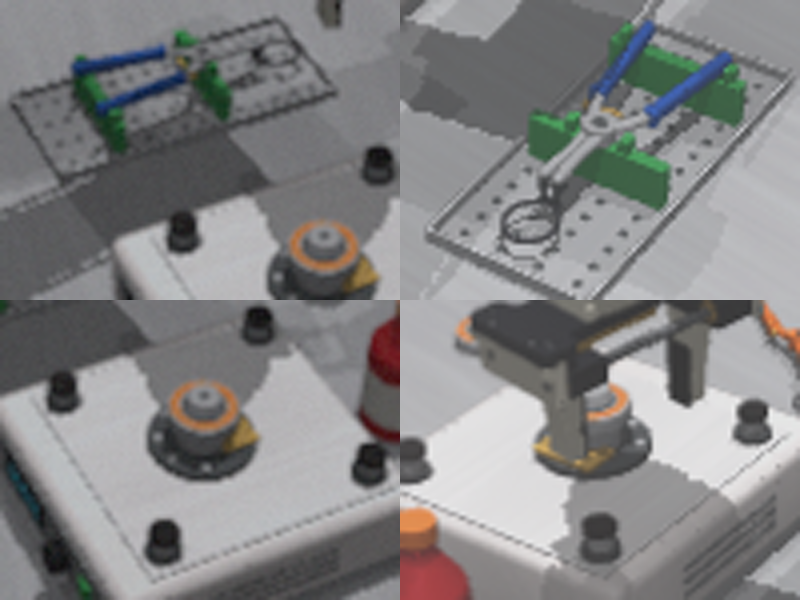

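View pics/wrist0.png

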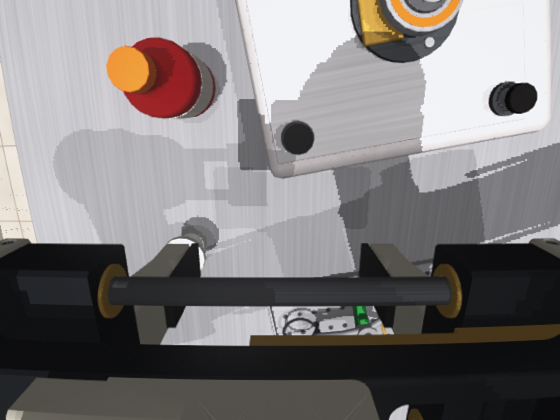

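The crop confirms the blue-handled pliers on the green bars, with the ring hooked on. The bearing with the orange seal sits on the shaker's spindle. The wrist view shows the spindle at top right (420,5), and the pliers are hidden behind the gripper. Next I triangulate.

```bash
cat > h.py <<'E'
import numpy as np,cv2
from plant import *
def ray(c,uv):
    p=cv2.undistortPoints(np.array([[uv]],float),c['mtx'],np.array(c['dist_coeffs']))[0,0]
    R=np.array(c['R']);return -R.T@np.array(c['t']),R.T@np.array([p[0],p[1],1.])
def plane(c,uv,z):
    o,d=ray(c,uv);return o+d*(z-o[2])/d[2]
def tri(obs):
    A=np.zeros((3,3));b=np.zeros(3);P=[]
    for c,uv in obs:
        o,d=ray(c,uv);d=d/np.linalg.norm(d);M=np.eye(3)-np.outer(d,d);A+=M;b+=M@o;P.append((M,o))
    X=np.linalg.solve(A,b);return X,[float(np.linalg.norm(M@(X-o))*1000) for M,o in P]
def proj(c,X):
    return cv2.projectPoints(np.array(X,float).reshape(-1,3),cv2.Rodrigues(np.array(c['R']))[0],np.array(c['t']),c['mtx'],np.array(c['dist_coeffs']))[0][:,0]
E
python3 - <<'E'
from h import *
S=capture('side');C=capture('scene')
np.set_printoptions(precision=4,suppress=True)
print('spindle top',plane(S,(311.2,228.7),.143))
for n,a,b in [('pivot',(276.2,185.5),(315,255.5)),('ring',(299,183.7),(297.5,280.5)),('hL',(249.5,187),(327.5,231)),('hR',(254.5,197),(346.7,240)),('fL',(270.7,182.5),(314,248)),('fR',(276,189),(328,254))]:
    print(n,*tri([(S,a),(C,b)]))
E
```

```text
spindle top [ 0.572  -0.1688  0.143 ]
pivot [0.5504 0.1837 0.0427] [2.7349384505272885, 2.7349384505272565]
ring [0.6471 0.2021 0.0191] [1.4486622078291198, 1.4486622078291778]
hL [0.4492 0.1573 0.0695] [15.761353384388759, 15.761353384388885]
hR [0.4401 0.1826 0.0249] [22.227004686210993, 22.22700468621095]
fL [0.5347 0.1764 0.0615] [12.13069444042968, 12.130694440429531]
fR [0.5334 0.193  0.0335] [17.904150445984772, 17.904150445984655]
```

```bash
python3 -m inch '0.15 0.14 0 0 1; 0.15 0.14 0 0 1; 0.15 0.14 0 0 1; 0.15 0.14 0 0 1; 0.15 0.12 0 0 1; 0.05 0 0 0 1; 0 0 0 0 1; 0 0 0 0 1'
python3 - <<'E'
from h import *
c=capture('wrist');cv2.imwrite('pics/w1.png',c['color']);np.savez('w1.npz',**c);print(get_state()['tcp_pos'],get_state()['eef_rot'])
E
```

```text
time_s: 1.25
tcp_pos: [0.5734, -0.1198, 0.2264]
eef_rot: [180.0, 0.0, -90.0]
contact_force: [1.6, 1.1, -1.1]
gripper_width: 0.0874
gripper_force: 0.0
[ 0.57335667 -0.11961448  0.22628779] [ 1.79981013e+02  9.35045456e-04 -8.99785658e+01]
```

View pics/w1.png

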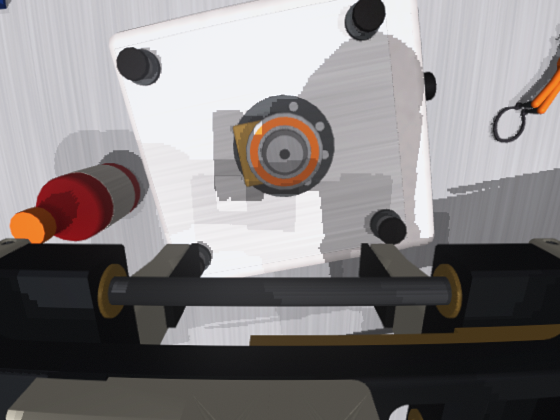

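The wrist view shows the spindle's centre hole at (285,154), with the orange seal centred around (285,152). I fit the seal's ellipse in the wrist and side views and triangulate.

Run:
```python
from h import *
np.set_printoptions(precision=4,suppress=True)
def seal(c,box):
    x,y,w,h=box;im=c['color'][y:y+h,x:x+w];hsv=cv2.cvtColor(im,cv2.COLOR_BGR2HSV)
    m=cv2.inRange(hsv,(5,130,120),(14,255,255))
    n,l,st,_=cv2.connectedComponentsWithStats(m);k=1+np.argmax(st[1:,4]);m=(l==k).astype(np.uint8)
    p=max(cv2.findContours(m,cv2.RETR_EXTERNAL,cv2.CHAIN_APPROX_NONE)[0],key=len)
    e=cv2.fitEllipse(cv2.convexHull(p));print(st[k],e);return (e[0][0]+x,e[0][1]+y)
W=dict(np.load('w1.npz'));S=capture('side');C=capture('scene')
a=seal(W,(225,90,120,110));b=seal(S,(290,215,40,35))
print(a,b);print('seal',tri([(W,a),(S,b)]))
try:
    d=seal(C,(205,175,45,35));print(tri([(W,a),(S,b),(C,d)]))
except Exception as e: print(e)
print('top',plane(W,(285,154),.143))
for z in(.131,.133,.135):print(plane(W,a,z),plane(S,b,z))
```

```text
[  25   27   69   69 1431] ((58.99098587036133, 61.25978469848633), (68.53062438964844, 68.94141387939453), 30.057504653930664)Traceback (most recent call last):
  File "<stdin>", line 10, in <module>
  File "<stdin>", line 8, in seal
cv2.error: OpenCV(4.12.0) /io/opencv/modules/imgproc/src/shapedescr.cpp:361: error: (-201:Incorrect size of input array) There should be at least 5 points to fit the ellipse in function 'fitEllipseNoDirect'
```

Run:
```python
from h import *
np.set_printoptions(precision=4,suppress=True)
def seal(c,box,lo):
    x,y,w,h=box;im=c['color'][y:y+h,x:x+w];hsv=cv2.cvtColor(im,cv2.COLOR_BGR2HSV)
    m=cv2.inRange(hsv,lo,(16,255,255))
    p=cv2.findNonZero(m);e=cv2.fitEllipse(cv2.convexHull(p));print(len(p),e);return (e[0][0]+x,e[0][1]+y)
W=dict(np.load('w1.npz'));S=capture('side');S['color']=cv2.imread('pics/side0.png')
a=seal(W,(240,100,85,110),(5,130,120));b=seal(S,(298,222,24,20),(4,80,120))
print(a,b);print('seal',tri([(W,a),(S,b)]))
print('top',plane(W,(285,154),.143))
for z in(.131,.133,.135):print(plane(W,a,z),plane(S,b,z))
```

```text
1436 ((43.99098587036133, 51.25978469848633), (68.53062438964844, 68.94141387939453), 30.057504653930664)
74 ((12.542817115783691, 8.863855361938477), (12.054818153381348, 16.631093978881836), 97.23493957519531)
(283.9909858703613, 151.25978469848633) (310.5428171157837, 230.86385536193848)
seal (array([ 0.5713, -0.1675,  0.1316]), [0.45347635324238317, 0.4534763532423253])
top [ 0.5711 -0.1668  0.143 ]
[ 0.5717 -0.1676  0.131 ] [ 0.5711 -0.1667  0.131 ]
[ 0.5717 -0.1678  0.133 ] [ 0.5704 -0.1685  0.133 ]
[ 0.5717 -0.168   0.135 ] [ 0.5696 -0.1703  0.135 ]
```

The spindle axis is at (0.5713,-0.1675) and the seal at z≈0.132, which fits 7–11 mm up. I set the fingers 43 mm apart and go down to just above the bearing.

```bash
python3 -m inch '0.1 0.013 0 0 0.49; 0.1 0 0 0 0.49; 0.12 0 0 0 0.49; 0 0 0.1 0 0.49; 0 0 0.16 0 0.49; 0 0 0.16 0 0.49; 0 0 0.1 0 0.49; 0 0 0 0 0.49'
```

```text
time_s: 2.45
tcp_pos: [0.5703, -0.1681, 0.1472]
eef_rot: [179.9, 0.0, -90.0]
contact_force: [-0.0, -0.5, -0.7]
gripper_width: 0.043
gripper_force: 0.0
```

```bash
python3 -m inch '0 0 0.03 0 0.49; 0 0 0.03 0 0.49; 0 0 0.03 0 0.49; 0 0 0.025 0 0.49; 0 0 0.02 0 0.49; 0 0 0.015 0 0.49; 0 0 0.007 0 0.49; 0 0 0 0 0.49'
```

```text
time_s: 3.45
tcp_pos: [0.5711, -0.168, 0.1251]
eef_rot: [-180.0, 0.0, -90.0]
contact_force: [-1.3, -0.0, 2.9]
gripper_width: 0.0426
gripper_force: 1.8
```

```bash
python3 -m inch '0 0 0.007 0 0.49; 0 0 0 0 0.49; 0 0 0 0 0.49; 0 0 0 0 0.49; 0 0 0 0 0.49; 0 0 0 0 0.49; 0 0 0 0 0.49; 0 0 0 0 0.49'
```

```text
time_s: 4.45
tcp_pos: [0.5711, -0.168, 0.1243]
eef_rot: [-180.0, -0.0, -90.0]
contact_force: [-2.6, 1.5, 6.6]
gripper_width: 0.0429
gripper_force: 3.3
```

```bash
python3 -m inch '0 0 0.007 0 0.49; 0 0 0 0 0.49; 0 0 0 0 0.49; 0 0 0.004 0 0.49; 0 0 0 0 0.49; 0 0 0 0 0.49; 0 0 0 0 0.49; 0 0 0 0 0.49'
```

```text
time_s: 5.45
tcp_pos: [0.5712, -0.1681, 0.1242]
eef_rot: [-179.9, -0.0, -90.0]
contact_force: [-5.8, 3.9, 18.7]
gripper_width: 0.043
gripper_force: 8.9
```

The bearing is seated: TCP stopped at 0.1242 while the force climbed to 19 N. I retreat and go over to look at the pliers.

```bash
python3 -m inch '0 0 -0.1 0 0.49; 0 0 -0.2 0 0.49; 0 0 -0.3 0 0.6; -0.2 0 -0.3 0 0.8; -0.35 0 0 0 1; -0.35 0 0 0 1; -0.1 0 0 0 1; 0 0 0 0 1'
python3 - <<'E'
from h import *
c=capture('wrist');np.savez('w2.npz',**c);print(get_state()['joints'])
E
python3 -m inch '-0.3 0 0 0 1; -0.35 0 0 0 1; -0.35 0 0 0 1; -0.35 0 0 0 1; -0.25 0 0 0 1; -0.07 0 0 0 1; 0 0 0 0 1; 0 0 0 0 1'
python3 - <<'E'
from h import *
c=capture('wrist');np.savez('w3.npz',**c);s=capture('side');np.savez('s3.npz',**s);a=dict(np.load('w2.npz'))
print(get_state()['tcp_pos'],get_state()['joints'])
im=c['color'][0:250];cr=cv2.resize(im,(800,357),interpolation=cv2.INTER_CUBIC)
b=cv2.resize(s['color'][205:265,265:360],(390,240),interpolation=cv2.INTER_CUBIC);d=cv2.resize(a['color'][:240,150:550],(400,240))
cv2.imwrite('pics/w3.png',np.vstack([cr,np.hstack([b,d,np.zeros((240,10,3),np.uint8)])]))
E
```

```text
time_s: 6.45
tcp_pos: [0.5711, -0.0172, 0.2574]
eef_rot: [-180.0, -0.0, -89.9]
contact_force: [-0.8, -0.1, -0.0]
gripper_width: 0.0874
gripper_force: 0.0
[ 1.78098954e+01  9.74751069e+00 -9.96970085e+00  8.93775961e-03
 -7.02928989e+01 -1.77654129e+01]
time_s: 7.5
tcp_pos: [0.5713, 0.231, 0.2573]
eef_rot: [180.0, -0.0, -90.1]
contact_force: [-0.8, -0.5, -0.8]
gripper_width: 0.0875
gripper_force: 0.0
[0.5712476  0.23115577 0.25752754] [ 4.01663614e+01  1.40297531e+01 -4.44309602e+00  2.63689390e-03
 -7.15162358e+01 -4.02523347e+01]
```

View pics/w3.png

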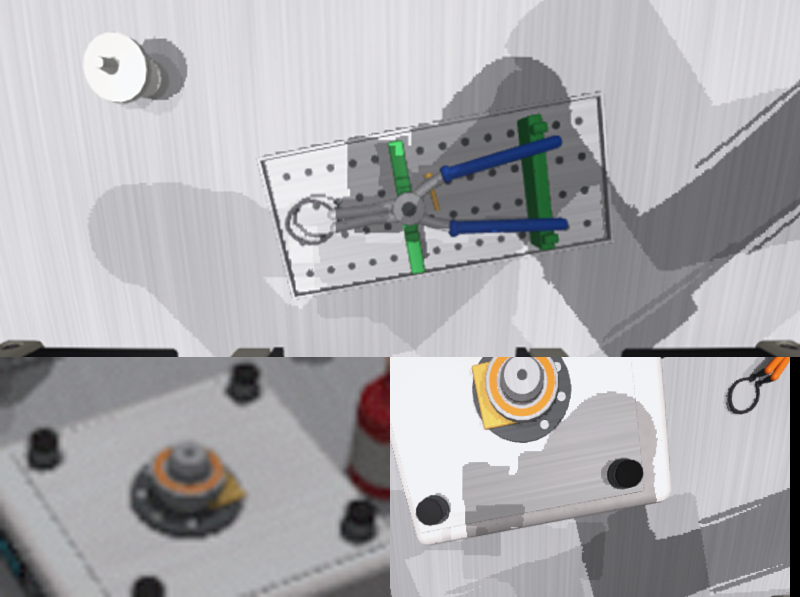

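The wrist view (scaled 1.43) shows the pivot at (286,146) in real pixels, the ring centre at (218,154), and the handles between about (312,121)–(391,99) and (317,160)–(395,157). In the side view the bearing is lower, with the shaft standing clear of it. I measure the handles next.

Run:
```python
from h import *
np.set_printoptions(precision=4,suppress=True)
def handles(c,box):
    x,y,w,h=box;hsv=cv2.cvtColor(c['color'][y:y+h,x:x+w],cv2.COLOR_BGR2HSV)
    m=cv2.inRange(hsv,(105,120,40),(130,255,255));n,l,st,ce=cv2.connectedComponentsWithStats(m)
    out=[]
    for k in np.argsort(-st[1:,4])[:2]+1:
        p=np.argwhere(l==k)[:,::-1].astype(float)+[x,y];vx,vy,cx,cy=cv2.fitLine(p.astype(np.float32),cv2.DIST_L2,0,.01,.01).ravel()
        t=(p-[cx,cy])@[vx,vy];out.append((p.mean(0),[cx,cy]+np.array([vx,vy])*t.min(),np.array([cx,cy])+np.array([vx,vy])*t.max(),len(p)))
    return out
W=dict(np.load('w3.npz'));S=capture('side');S['color']=cv2.imread('pics/side0.png');C=capture('scene');C['color']=cv2.imread('pics/scene0.png')
hw=sorted(handles(W,(290,80,130,100)),key=lambda h:h[0][1]);hs=sorted(handles(S,(235,170,60,40)),key=lambda h:-h[0][1]);hc=sorted(handles(C,(300,220,60,50)),key=lambda h:h[0][0])
for n,h in(('w',hw),('s',hs),('c',hc)):print(n,[[np.round(q,1).tolist() for q in e] for e in h])
# wrist top row = -y ; side lower = -y ; scene left = -y (checked by residual)
for i in(0,1):print('mean',tri([(W,hw[i][0]),(S,hs[i][0])]),tri([(W,hw[i][0]),(C,hc[i][0])]),tri([(W,hw[i][0]),(C,hc[1-i][0])]))
z=.048
E=[[plane(W,hw[i][j],z)[:2] for j in(1,2)] for i in(0,1)]
dirs=[]
for e in E:
    e=sorted(e,key=lambda p:-p[0]);d=e[0]-e[1];print('h',e,np.linalg.norm(d));dirs.append(d/np.linalg.norm(d))
b=dirs[0]+dirs[1];print('yaw',np.degrees(np.arctan2(b[1],b[0])))
pv=plane(W,(285.6,145.6),.050);print('pivot',pv)
print('pivot tri',tri([(W,(285.6,145.6)),(C,(315,255.5))]))
r=plane(W,(218.4,154),.022);print('ring',r,np.linalg.norm((r-pv)[:2]),'yaw ring',np.degrees(np.arctan2(*(r-pv)[[1,0]])))
fr=(sum(max(e,key=lambda p:p[0]) for e in E)/2);re=(sum(min(e,key=lambda p:p[0]) for e in E)/2);print('mid front/rear',fr,re,'yaw',np.degrees(np.arctan2(*(fr-re)[::-1])))
# cassette rim corners top z=.012
cs=[plane(W,(u/1.4286,v/1.4286),.012)[:2] for u,v in((262,158),(600,94),(608,240),(296,296))];print(cs,np.mean(cs,0))
d=cs[0]-cs[1]+cs[3]-cs[2];print('cass yaw',np.degrees(np.arctan2(d[1],d[0])))
```

```text
w [[[349.6, 110.4], [309.1, 122.5], [392.5, 97.6], 767], [[355.0, 157.7], [314.9, 159.1], [396.1, 156.2], 683]]
s [[[264.9, 192.7], [254.0, 197.0], [275.3, 188.7], 55], [[258.7, 184.8], [248.2, 186.8], [270.1, 182.7], 57]]
c [[[320.6, 239.6], [314.6, 247.5], [327.1, 231.1], 66], [[336.1, 246.4], [326.4, 253.9], [346.6, 238.4], 86]]
mean (array([0.4942, 0.1499, 0.0474]), [0.33768456712781714, 0.33768456712785755]) (array([0.4941, 0.1506, 0.0495]), [1.155669342711595, 1.1556693427115394]) (array([0.4728, 0.1661, 0.0195]), [22.792154591566877, 22.792154591567062])
mean (array([0.4834, 0.2037, 0.045 ]), [1.5644839769268504, 1.5644839769268282]) (array([0.4853, 0.2028, 0.0483]), [0.3353053980613896, 0.33530539806157145]) (array([0.5085, 0.1861, 0.082 ]), [18.615620913864305, 18.61562091386424])
h [array([0.5398, 0.1632]), array([0.4474, 0.1356])] 0.09639526610256455
h [array([0.5321, 0.2043]), array([0.4374, 0.2007])] 0.09479518704513351
yaw 9.39882175515461
pivot [0.5661 0.1887 0.05  ]
pivot tri (array([0.5649, 0.1899, 0.0529]), [1.932715811722459, 1.93271581172243])
ring [0.6488 0.2012 0.022 ] 0.08358100419950786 yaw ring 8.615857150273113
mid front/rear [0.5359 0.1837] [0.4424 0.1682] yaw 9.459490984674531
[array([0.6913, 0.1488]), array([0.4046, 0.0965]), array([0.3837, 0.2201]), array([0.6694, 0.2726])] [0.5373 0.1845]
cass yaw 10.382516484332612
```

Grip point is (0.508,0.179), yaw ≈ 9.7°, and handle height ≈ 0.047 measured (0.046 from the text). I move above it and turn by +99.7°.

```bash
python3 -m inch '0.116 0.14 0 0 1; 0.116 0.14 0 0 1; 0.116 0.14 0 0 1; 0 0 0 -0.0277 1; 0 0 0 -0.0277 1; 0 0 0 -0.0277 1; 0 0 0 -0.0277 1; 0 0 0 -0.0277 1' 30
python3 -m inch '0 0 0 -0.0277 1; 0 0 0 -0.0277 1; 0 0 0 -0.0277 1; 0 0 0 -0.0277 1; 0 0 0 -0.0277 1; 0 0 0 0 1; 0 0 0 0 1; 0 0 0 0 1'
python3 - <<'E'
from h import *
np.set_printoptions(precision=4,suppress=True)
s=get_state();print(s['tcp_pos'],s['eef_rot'],s['joints']);c=capture('wrist');np.savez('w4.npz',**c)
y=np.radians(9.7);x=np.array([np.cos(y),np.sin(y),0])
pv=np.array([.567,.189,.046])
print('pred pivot',proj(c,pv+[0,0,.004]),'ring',proj(c,pv+.0813*x-[0,0,.024]))
cv2.imwrite('pics/w4.png',c['color'])
E
```

```text
time_s: 8.7
tcp_pos: [0.508, 0.1798, 0.2575]
eef_rot: [-180.0, -0.0, -39.8]
contact_force: [0.5, -0.0, -1.0]
gripper_width: 0.0876
gripper_force: 0.0
time_s: 9.7
tcp_pos: [0.508, 0.1802, 0.2574]
eef_rot: [-180.0, -0.0, 9.6]
contact_force: [-0.3, 0.2, -0.2]
gripper_width: 0.0876
gripper_force: 0.0
[0.508  0.1802 0.2574] [-179.9983   -0.0062    9.5891] [ 40.371    6.5845 -13.7392   0.0018 -69.67    59.2175]
pred pivot [[280.5834 132.5266]] ring [[280.4378  59.618 ]]
```

View pics/w4.png

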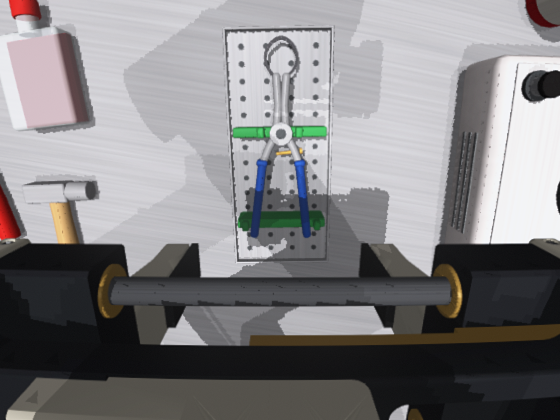

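The pivot at (281,132) and ring at (282,57) match the prediction within about 2 px, so the true yaw is about 9.1°. I descend onto the handles.

```bash
python3 -m inch '0 0.007 0.2 0.001 1; 0 0 0.3 0 1; 0 0 0.3 0 1; 0 0 0.3 0 1; 0 0 0.24 0 1; 0 0 0.14 0 1; 0 0 0.056 0 1; 0 0 0 0 1' 30
```

```text
time_s: 10.75
tcp_pos: [0.5083, 0.1793, 0.0269]
eef_rot: [180.0, 0.0, 9.3]
contact_force: [0.7, 0.8, 0.7]
gripper_width: 0.0873
gripper_force: 0.0
```

```bash
python3 -m inch '0 0 0 0 0.75; 0 0 0 0 0.65; 0 0 0 0 0.6; 0 0 0 0 0.5; 0 0 0 0 0; 0 0 0 0 0; 0 0 0 0 0; 0 0 0 0 0' 40
```

```text
time_s: 11.75
tcp_pos: [0.5079, 0.1791, 0.0274]
eef_rot: [180.0, 0.0, 9.4]
contact_force: [-2.9, -1.0, 6.8]
gripper_width: 0.0425
gripper_force: 40.0
```

```bash
python3 -m inch '0 0 -0.03 0 0; 0 0 -0.06 0 0; 0 0 -0.12 0 0; 0 0 -0.24 0 0; 0 0 -0.3 0 0; 0 0 -0.3 0 0; 0 0 -0.2 0 0; 0 0 0 0 0'
python3 - <<'E'
from h import *
np.set_printoptions(precision=4,suppress=True)
s=get_state();print(s['tcp_pos'],s['eef_rot'],s['contact_force'],s['moment'])
c=capture('wrist');np.savez('w5.npz',**c);S=capture('side');np.savez('s5.npz',**S);C=capture('scene');np.savez('c5.npz',**C)
R=cv2.Rodrigues(np.array([0,0,np.radians(s['eef_rot'][2])]))[0];
ring=np.array(s['tcp_pos'])+R@[.1413+.0025,0,-.005]
print('pred ring',ring)
t=[]
for q,k in((c,2.),(S,4),(C,4)):
    u=proj(q,ring)[0];print(u);x,y=(int(np.clip(u[0]-(100 if k==2 else 50),0,560-100)),int(np.clip(u[1]-(100 if k==2 else 50),0,320)))
    n=int(200 if k==2 else 100);im=q['color'][y:y+n,x:x+n].copy();print('origin',x,y)
    t.append(cv2.resize(im,(int(im.shape[1]*k*.66),int(im.shape[0]*k*.66)),interpolation=cv2.INTER_CUBIC))
h=min(i.shape[0] for i in t);cv2.imwrite('pics/lift.png',np.hstack([i[:h] for i in t]))
E
```

```text
time_s: 12.75
tcp_pos: [0.5093, 0.18, 0.2175]
eef_rot: [-179.9, -0.3, 9.4]
contact_force: [-0.2, 0.7, -2.0]
gripper_width: 0.0422
gripper_force: 40.0
[0.5093 0.18   0.2175] [-179.8596   -0.2836    9.3698] [-0.1571  0.6761 -2.0415] [-0.1099  0.1097  0.0158]
pred ring [0.6512 0.2034 0.2125]
[279.626  -33.5607]
origin 179 0
[301.5868 143.916 ]
origin 251 93
[298.449  223.0582]
origin 248 173
```

View pics/lift.png

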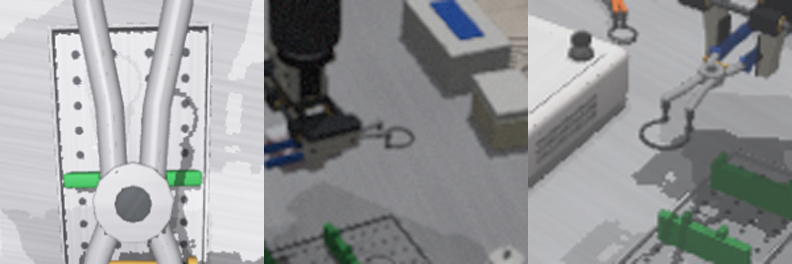

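The pliers came up level with the ring still spread: ring centre at side (301.8,145.3) and scene (299.9,223.4), close to the prediction, and the pivot at wrist (280,154). I compute the ring offset and the way to hover.

Run:
```python
from h import *
np.set_printoptions(precision=4,suppress=True)
W,S,C=[dict(np.load(f)) for f in('w5.npz','s5.npz','c5.npz')]
tcp=np.array([.5093,.18,.2175]);y=np.radians(9.37);R=cv2.Rodrigues(np.array([0,0,y]))[0]
for zz in(.0,.004,.007):print('pivot tool',R.T@(plane(W,(279.8,153.8),tcp[2]+.019+zz)-tcp))
X,r=tri([(S,(301.8,145.3)),(C,(299.9,223.4))]);print('ring',X,r,'rel',R.T@(X-tcp))
# arms ahead of pivot: symmetric axis at image
g=cv2.cvtColor(W['color'],cv2.COLOR_BGR2GRAY)
print(g[60,240:320].tolist())
# candidate final TCPs for pliers yaw
ax=np.array([.5713,-.1675])
for yy in(9.4,0,-20):
    d=np.array([np.cos(np.radians(yy)),np.sin(np.radians(yy))]);print(yy,ax-.1438*d,np.linalg.norm(ax-.1438*d))
# bottle location
c=dict(np.load('w1.npz'));print('bottle cap',plane(c,(33,226),.150))
print('posts',[plane(c,p,.114)[:2] for p in((135,64),(368,15),(390,226))])
```

```text
pivot tool [ 0.0611 -0.0002  0.019 ]
pivot tool [ 0.0616 -0.0002  0.023 ]
pivot tool [ 0.0619 -0.0002  0.026 ]
ring [0.6492 0.2027 0.2087] [3.0663340260944882, 3.066334026094317] rel [ 0.1417 -0.0004 -0.0088]
[205, 236, 233, 227, 227, 225, 191, 155, 160, 175, 185, 194, 199, 206, 214, 224, 234, 240, 230, 211, 202, 198, 194, 189, 180, 169, 154, 132, 129, 230, 232, 231, 231, 232, 231, 229, 227, 228, 231, 232, 230, 230, 230, 222, 219, 220, 227, 232, 205, 124, 112, 129, 156, 172, 184, 194, 200, 205, 213, 227, 232, 234, 232, 221, 205, 198, 193, 190, 182, 172, 156, 138, 133, 194, 223, 215, 161, 113, 106, 106]
9.4 [ 0.4294 -0.191 ] 0.469985823597617
0 [ 0.4275 -0.1675] 0.45914322384197287
-20 [ 0.4362 -0.1183] 0.45193497391531634
bottle cap [ 0.7763 -0.1108  0.15  ]
posts [array([ 0.6914, -0.2362]), array([ 0.5068, -0.2711]), array([ 0.4745, -0.0986])]
```

```bash
python3 -m inch '-0.03 0.08 0 0 0; -0.06 0.16 0 0 0; -0.08 0.2 0 0 0; -0.08 0.2 0 0 0; -0.08 0.2 0 0 0; -0.08 0.2 0 0 0; -0.08 0.2 0 0 0; -0.08 0.2 0 0 0'
python3 -m inch '-0.08 0.2 0 0 0; -0.08 0.2 0 0 0; -0.08 0.2 0 0 0; -0.06 0.16 0 0 0; -0.04 0.1 0 0 0; -0.02 0.05 0 0 0; 0 0 0 0 0; 0 0 0 0 0'
```

```text
time_s: 13.9
tcp_pos: [0.4575, -0.05, 0.214]
eef_rot: [180.0, 0.0, 9.3]
contact_force: [0.4, -0.7, -2.9]
gripper_width: 0.0423
gripper_force: 40.0
time_s: 14.9
tcp_pos: [0.428, -0.1908, 0.2144]
eef_rot: [-180.0, 0.0, 9.4]
contact_force: [-0.2, -0.2, -2.6]
gripper_width: 0.0424
gripper_force: 40.0
```

```bash
python3 -m inch '0.0155 0 0.03 0 0; 0 0 0.06 0 0; 0 0 0.08 0 0; 0 0 0.08 0 0; 0 0 0.06 0 0; 0 0 0.04 0 0; 0 0 0.01 0 0; 0 0 0 0 0'
python3 - <<'E'
from h import *
np.set_printoptions(precision=4,suppress=True)
s=get_state();tcp=np.array(s['tcp_pos']);print(tcp,s['eef_rot'],s['contact_force'])
R=cv2.Rodrigues(np.array([0,0,np.radians(s['eef_rot'][2])]))[0];ring=tcp+R@[.1429,0,-.005];print(ring)
S=capture('side');C=capture('scene');W=capture('wrist');t=[]
np.savez('s6.npz',**S);np.savez('c6.npz',**C);np.savez('w6.npz',**W)
for q in(S,C):
    u=proj(q,ring)[0];x,y=int(u[0])-25,int(u[1])-30;print(u,'origin',x,y,'top',proj(q,[.5713,-.1675,.143])[0])
    im=cv2.resize(q['color'][y:y+60,x:x+50],None,fx=8,fy=8,interpolation=cv2.INTER_CUBIC);t.append(im)
cv2.imwrite('pics/hover.png',np.hstack(t))
E
```

```text
time_s: 15.9
tcp_pos: [0.4303, -0.1909, 0.1605]
eef_rot: [180.0, -0.0, 9.4]
contact_force: [0.5, -0.5, -1.2]
gripper_width: 0.0425
gripper_force: 40.0
[ 0.4303 -0.1909  0.1605] [179.9927  -0.0114   9.3613] [ 0.4824 -0.5211 -1.1909]
[ 0.5713 -0.1677  0.1555]
[311.1277 225.8157] origin 286 195 top [310.8863 228.4721]
[226.3327 178.0613] origin 201 148 top [226.5728 181.6243]
```

View pics/hover.png

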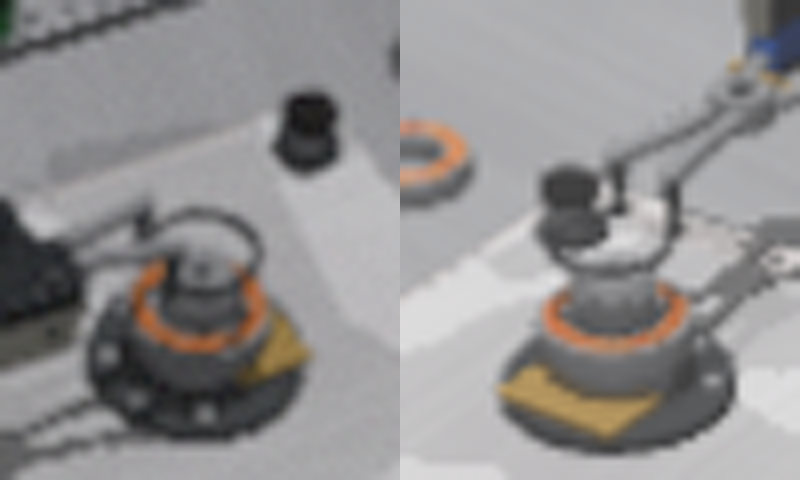

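Hover view: the ring is centred around (206,250) in the side crop and (612,~240) in the scene crop. The shaft axis is at about (204) and (614) at that height, so they are coaxial within about 1 mm. I descend slowly, watching the force.

```bash
python3 -m inch '0 0 0.02 0 0; 0 0 0.025 0 0; 0 0 0.025 0 0; 0 0 0.025 0 0; 0 0 0.02 0 0; 0 0 0.015 0 0; 0 0 0.007 0 0; 0 0 0 0 0'
```

```text
time_s: 17.05
tcp_pos: [0.4302, -0.1909, 0.1398]
eef_rot: [180.0, 0.0, 9.4]
contact_force: [0.4, -0.4, -1.8]
gripper_width: 0.0421
gripper_force: 40.0
```

```bash
python3 -m inch '0 0 0.01 0 0; 0 0 0.01 0 0; 0 0 0.01 0 0; 0 0 0.005 0 0; 0 0 0 0 0; 0 0 0 0 0; 0 0 0 0 0; 0 0 0 0 0'
python3 - <<'E'
from h import *
np.set_printoptions(precision=4,suppress=True)
f=[];
for i in range(4):
    S=capture('side');s=get_state();f.append(np.r_[s['contact_force'],s['moment'],s['tcp_pos']])
print(np.array(f));C=capture('scene');t=[]
for q,(x,y) in((S,(286,200)),(C,(201,155))):
    t.append(cv2.resize(q['color'][y:y+60,x:x+50],None,fx=8,fy=8,interpolation=cv2.INTER_CUBIC))
cv2.imwrite('pics/low.png',np.hstack(t))
E
```

```text
time_s: 18.05
tcp_pos: [0.4302, -0.1909, 0.1346]
eef_rot: [180.0, -0.0, 9.4]
contact_force: [1.1, 0.3, -1.9]
gripper_width: 0.0421
gripper_force: 40.0
[[-0.507   0.3966 -2.3193 -0.1764  0.0719  0.0072  0.4302 -0.1909  0.1346]
 [-0.2821 -0.01   -2.4723 -0.1071  0.1667 -0.011   0.4302 -0.1909  0.1346]
 [ 0.2891 -1.04   -1.3073 -0.1728  0.121  -0.0156  0.4302 -0.1909  0.1346]
 [ 0.2341 -0.4847 -1.2275 -0.1311  0.1129  0.0279  0.4302 -0.1909  0.1346]]
```

View pics/low.png

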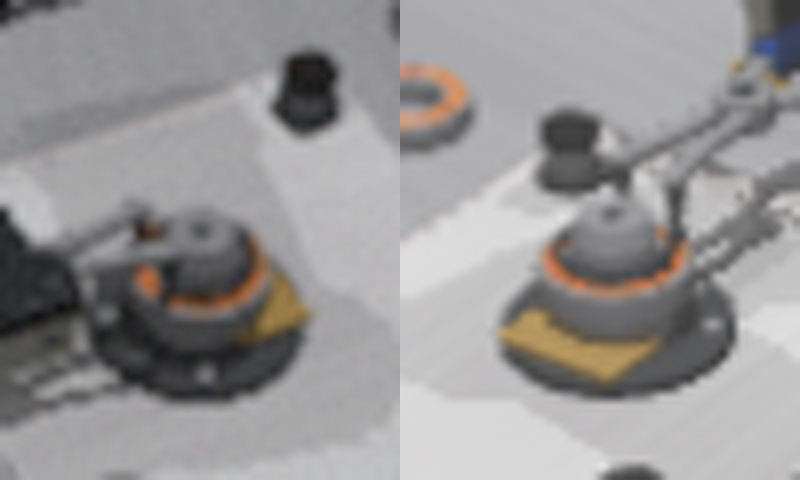

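The side crop (200,265) and scene crop (612,260) show the ring around the shaft just above the bearing, with no contact force. I go down the last few mm.

```bash
python3 -m inch '0 0 0.006 0 0; 0 0 0.006 0 0; 0 0 0.006 0 0; 0 0 0.004 0 0; 0 0 0 0 0; 0 0 0 0 0; 0 0 0 0 0; 0 0 0 0 0'
python3 - <<'E'
from h import *
np.set_printoptions(precision=3,suppress=True)
f=[]
for i in range(8):
    S=capture('side');s=get_state();f.append(np.r_[s['contact_force'],s['moment'],s['tcp_pos']])
print(np.mean(f,0))
E
```

```text
time_s: 19.3
tcp_pos: [0.4302, -0.1909, 0.1313]
eef_rot: [180.0, -0.0, 9.4]
contact_force: [-0.6, 0.8, -0.1]
gripper_width: 0.0422
gripper_force: 40.0
[-0.67  -0.225 -0.82  -0.169  0.255 -0.01   0.43  -0.191  0.131]
```

```bash
cat > m.py <<'E'
from h import *
np.set_printoptions(precision=3,suppress=True)
f=[]
for i in range(16):
    capture('side');s=get_state();f.append(np.r_[s['contact_force'],s['moment'],s['tcp_pos']])
print(np.mean(f,0),np.std(f,0)[:6]/4,s['joints'])
E
python3 m.py; python3 -m inch '0 0 -0.008 0 0; 0 0 0 0 0; 0 0 0 0 0; 0 0 0 0 0; 0 0 0 0 0; 0 0 0 0 0; 0 0 0 0 0; 0 0 0 0 0'; python3 m.py
```

```text
[-0.508 -0.15  -0.774 -0.166  0.261 -0.014  0.43  -0.191  0.131] [0.136 0.132 0.126 0.009 0.011 0.006] [  0.122   6.299 -32.014  -0.001 -51.686  99.235]
time_s: 21.5
tcp_pos: [0.4302, -0.1909, 0.1325]
eef_rot: [180.0, 0.0, 9.4]
contact_force: [-0.5, -0.9, -2.4]
gripper_width: 0.0424
gripper_force: 40.0
[ 0.139 -0.091 -1.854 -0.142  0.099  0.002  0.43  -0.191  0.133] [0.114 0.137 0.082 0.008 0.007 0.009] [  0.125   6.215 -31.924   0.002 -51.863  99.237]
```

At TCP 0.1313 the ring just touches the bearing (about 1 N), and at 0.1325 it is free. I settle in between.

```bash
python3 -m inch '0 0 0.004 0 0; 0 0 0 0 0; 0 0 0 0 0; 0 0 0 0 0; 0 0 0 0 0; 0 0 0 0 0; 0 0 0 0 0; 0 0 0 0 0'; python3 m.py
python3 - <<'E'
from h import *
S=capture('side');C=capture('scene');t=[]
for q,(x,y) in((S,(286,200)),(C,(201,155))):
    t.append(cv2.resize(q['color'][y:y+60,x:x+50],None,fx=8,fy=8,interpolation=cv2.INTER_CUBIC))
cv2.imwrite('pics/final.png',np.hstack(t))
E
```

```text
time_s: 23.3
tcp_pos: [0.4302, -0.1909, 0.1319]
eef_rot: [-180.0, 0.0, 9.4]
contact_force: [-0.2, -0.7, -1.0]
gripper_width: 0.042
gripper_force: 40.0
[-0.054  0.073 -1.73  -0.153  0.082 -0.001  0.43  -0.191  0.132] [0.1   0.124 0.17  0.007 0.007 0.005] [  0.124   6.259 -31.967   0.002 -51.774  99.236]
```

View pics/final.png

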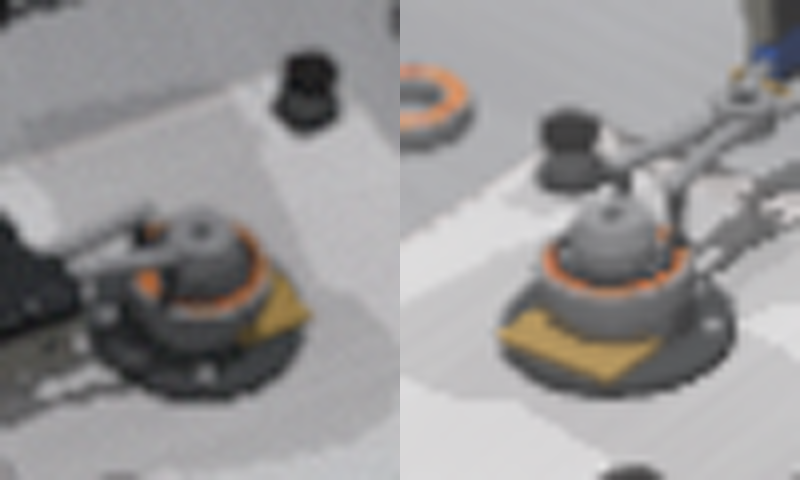

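The ring lies round the shaft right on top of the bearing (side crop 200,275; scene crop 612,265). It is free of contact and the pliers are squeezed at 40 N. I hand the job in.

```bash
python3 -c "from plant import *; print(close_job())"
```

```text
the job is handed in; nothing more can be done
None
```

The job is handed in at about 25 s: the bearing is pushed down until it stopped on the shoulder, and the pliers, gripped at 40 N, hold the spread ring around the spindle within about half a millimetre of the groove, with no measurable contact force.

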